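Pop open the drill-bit case

TASK

Press down the yellow release tab on the front of the red drill-bit case so that its lid springs up a little, let go of the tab, then push the lid with the outside of the fingers until it is fully open and stays leaning back on its own. Grasp nothing: leave the case standing where it is, and leave the drill, the glue bottle and the tin undisturbed.

Things in the scene. Friction and masses are not known exactly. Their poses are not given: they have to be found in the camera images.
- case: Red steel drill-bit case standing loose on the bench: 130 mm deep (its x), 190 mm wide (its y), 55 mm high without the lid, 2 kg. Origin: centre of its underside; its front, with the tab, faces its own -x (roughly the robot), z up. The lid lies on top (10 mm thick, top at 65 mm). Pushed hard at the open lid the case tips or slides.
- tab_plate (a point): Centre of the top of the yellow release tab: a plate 50 mm long (case x), 40 mm wide, 43 mm above the bench, 110 mm in front of the case's centre; moves with it. It is one arm of a rocker: pivot along case y, 32 mm behind and 3 mm below this point. Over the pivot, 13 mm before the case, the rocker's upright (30 mm wide) rises to 66 mm above the bench; its nose holds the lid's tongue down.
- tab (a joint): Rocker angle of the release tab, rad: 0 at rest, grows as the plate is pressed down, stop at 0.30 (10 mm down at the plate's centre). A spring returns it: about 1 N to start, 2 N at 0.16, where the nose lets go of the lid, 3.5 N at the stop.
- lid (a joint): Lid angle, rad: 0 shut and latched, grows as it opens, stop at 1.80 (leaning back a little past upright). Once released, a spring lifts it within 1 to 2 s to about 0.4, where it stays. Let go at 0.6 to 1.1 it sinks back to about 0.6, at 1.2 to 1.4 it stays, past 1.5 it goes on by itself to the stop and stays there. Pushing its edge takes under 1 N.
- lid_hinge (a point): Point on the lid's hinge line, in the middle of the case's width: on the case's rear top edge, 65 mm behind its centre and 55 mm above the bench. The hinge line runs along case y.
- lid_edge (a point): Middle of the lid's front edge, on its underside, 130 mm from the hinge line; moves with the lid. The lid is a flat red plate 130 x 190 x 10 mm; a steel tongue, 34 mm wide and 6 mm thick, stands out 8 mm beyond this point (138 mm from the hinge line). Pushing the edge from the front, along its arc up and back about the hinge, opens it.
- drill: Green cordless drill standing upright on its black battery (120 x 74 mm), 218 mm high, its head along its x, from 55 mm behind to 101 mm ahead of its origin. Loose bystander. Origin: centre of its underside.
- glue: Yellow wood-glue bottle with orange cap, 58 mm diameter, 160 mm high. Loose bystander. Origin: centre of its underside.
- tin: Small open aluminium tin, 68 mm diameter, 60 mm high, behind the case. Loose bystander. Origin: centre of its underside.

How it is judged:
On the way, in this order (a step that is already met when the one before it is completed fails the run):
1. the release tab is pressed down (value of joint tab above 0.12 rad), for 0.05 s.
2. the lid has sprung up and the tab is let go (value of joint lid above 0.25 rad and value of joint tab below 0.08 rad), for 0.1 s.
At the end, for the whole second after the job is handed in: the lid rests open at more than 1.68 rad (its stop is at 1.80), the tab is back up (under 0.08 rad), the case stands flat within 40 mm of where it was, and the drill, bottle and tin stand upright within 30 mm of where they were (value of joint lid above 1.68 rad and velocity of joint lid between -0.1 and 0.1 rad/s and value of joint tab below 0.08 rad and not (distance of case from where it was at the start of the episode above 0.04 m) and angle between case's own z axis and vertical below 0.05 rad and not (distance of drill from where it was at the start of the episode above 0.03 m) and not (distance of glue from where it was at the start of the episode above 0.03 m) and not (distance of tin from where it was at the start of the episode above 0.03 m) and angle between each of drill, glue, tin's own z axis and vertical below 0.1 rad); the robot touches nothing.
It fails at once if the case is lifted, tipped or carried off (height (world z) of case above 0.015 m or angle between case's own z axis and vertical above 0.2 rad or distance of case from where it was at the start of the episode above 0.05 m).
It fails at once if the drill, the bottle or the tin is lifted, knocked over or shifted (distance of any of drill, glue, tin from where it was at the start of the episode above 0.03 m or angle between any of drill, glue, tin's own z axis and vertical above 0.3 rad).
It also fails if it takes over 48 s, if anything falls off the work surface, if the arm or the gripper's body presses on something with over 40 N, if the wrist force passes 120 N, or if a joint passes its speed limit or range.

ROBOT

A 6-joint arm with a two-finger parallel gripper is mounted at the origin on the work surface. World frame = base frame: x ahead of the robot, y to its left, z up, the work surface at z = 0. Lengths are in m, angles in rad, forces in N, time in s.
With the tool pointing down it reaches from about 0.375 to 0.975 m from the base axis. Payload 3.8 kg.
Tool frame: the origin (TCP) lies midway between the tips of the shut fingers; the grasp point (between the pads) lies 19 mm behind it; z points along the fingers, y is the direction in which the jaws open and shut (so a half turn about z gives the same grasp; the last joint's range is limited). The gripper opens to 88 mm and grips with 3 to 60 N. Pads are 18 mm wide; open, the fingers measure 123 mm over their backs; the gripper's body (75 mm by 187 mm) begins 45 mm behind the grasp point.
Start: joints at [1.219, 0.264, 1.604, -0, 1.274, -0.037], TCP at [0.209, 0.642, 0.239] pointing down, gripper open.
Joint ranges: [-2.63, 2.63], [-0.94, 2.18], [0.31, 2.57], [-1.31, 4.45], [0, 2.66], [-2.55, 2.55]. Speed limits (rad/s): [2.57, 2.57, 3.14, 3.14, 3.14, 3.14].

INTERFACE

Orientations are given as a unit quaternion [w, x, y, z].
In Python, from workcell import get_obs, grab_frame, hand_in gives the robot as it stands.
- The arm moves only by the shell command python3 -m creep 'ROWS'. ROWS is JSON, a list of rows, each a list of 3 entries, a list of its own where there are three numbers: the shift along the tool's x, y, z in cm, then the turn about the tool's z in rad, then the opening, from 0 (shut) to 1 (fully open). In form: [[[dx, dy, dz], yaw, hand], ...]. A call has 1 to 20 rows; each row shifts and turns the commanded pose from where the row before left it, along the tool's axes as they then stand; what a row does not reach is not made up. A row lasts 1/8 s, in which the tool goes at most 62.5 mm and 10.7 degrees, less where a joint would pass 70% of its speed; a pose out of reach is approached as far as the arm can. A call is refused whole if a number of a shift passes 6.25 or a number of a turn 0.188, either way. A call with a gripper value outside its range is refused whole. The fingers move at their own pace and stop on an object; the grip force is fixed at half the most. Time passes only in rows, so rows that do not move let the fingers close. It gives the time, the measured TCP pose, the force and the opening at its end, in the units of the state.
- get_obs(): the state, without advancing time (a new reading comes with each control period).
- grab_frame(name): name is "scene" or "top" or "wrist"; returns a dict with "image" (420x560x3 uint8, red, green, blue), "fx", "fy", "cx", "cy" (pixels), "pose" (4x4, takes a point from camera to world coordinates). Camera axes: x right, y down, z forward; pixel columns grow to the right and rows downward; lengths in m; the calibration is good to about 2 mm. A picture is of the moment at which its call begins. There is no depth.
- hand_in(): hands the job in, once; it reports no verdict.
The state is a dict: "t": time; "joints": joint angles; "joint_velocities": joint speeds; "joint_efforts": joint torques, N m; "tcp_pos": TCP position; "eef_rot": TCP orientation; "wrist_force": force on the tool from outside, world axes, zero at the start; "ft_torque": the same for the moment, N m; "width": opening from 0.0 (shut) to 1.0 (fully open).
Only numpy, scipy, OpenCV 4.12 (cv2) and the standard library are available. Lean on these libraries where they do the work, as an engineer would, in place of code of your own. Each camera call takes 0.05 s, during which the arm holds its last target. There are 200 camera calls.

## Working session

There is one attempt and no reset: what is moved stays moved. The work goes in short steps, Python scripts to look and compute and a shell command to move; the robot and the scene stay as the last step left them, time stands still between calls to the robot, and variables do not carry over. Pictures are saved under pics/ and viewed, about 8 in all and at most 12, crops included, and the job is handed in when it is done.

```bash
mkdir -p pics; python3 - <<'E'
from workcell import *
import cv2,numpy as np,pickle
o=get_obs();print({k:np.round(v,3) for k,v in o.items()})
d={}
for n in("scene","top"):
    f=grab_frame(n);d[n]=f;print(n,f["fx"],f["cx"],f["cy"],np.round(f["pose"],3).tolist())
pickle.dump(d,open("f0.pkl","wb"))
cv2.imwrite("pics/scene0.png",d["scene"]["image"][...,::-1]);cv2.imwrite("pics/top0.png",d["top"]["image"][...,::-1])
E
```

```text
{'t': np.float64(0.0), 'joints': array([ 1.219,  0.265,  1.605,  0.   ,  1.274, -0.037]), 'joint_velocities': array([-0.001, -0.001, -0.   ,  0.002, -0.   ,  0.   ]), 'joint_efforts': array([-0.0000e+00, -5.0213e+01, -3.5686e+01,  7.3000e-02,  3.0000e-02,
       -0.0000e+00]), 'tcp_pos': array([0.209, 0.641, 0.237]), 'eef_rot': array([-0.   ,  0.157,  0.988, -0.001]), 'wrist_force': array([-0.36 ,  1.063,  0.754]), 'ft_torque': array([-0.037,  0.01 , -0.052]), 'width': np.float64(0.997)}
scene 461.67094195639316 277.28364710250827 205.67603403685743 [[-0.769, 0.521, -0.369, 0.98], [0.639, 0.626, -0.448, 0.495], [-0.002, -0.58, -0.814, 0.846], [0.0, 0.0, 0.0, 1.0]]
top 441.22054569225924 283.6603827298998 203.82019807407588 [[-0.018, -0.995, 0.1, 0.524], [-1.0, 0.018, -0.0, 0.068], [-0.001, -0.1, -0.995, 1.093], [0.0, 0.0, 0.0, 1.0]]
```

View pics/scene0.png

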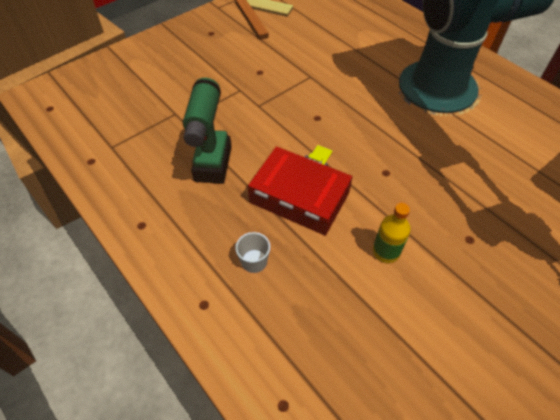

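View pics/top0.png

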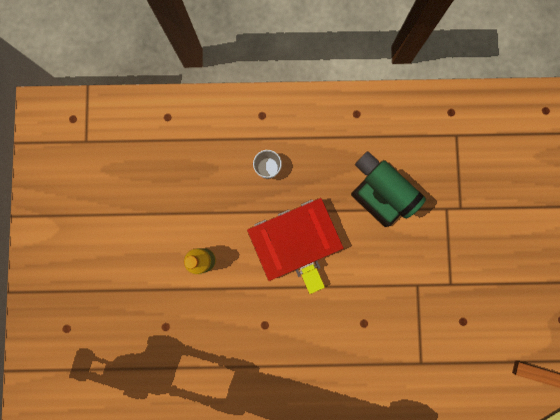

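The scene view shows the red case at (300,188), the tab at (320,155), the drill on the left, the glue at (392,235) and the tin at (253,252). In the top view the case is at (295,238), turned about 20°, with the tab at (313,282), the tin at (267,165), the drill at (390,190) and the glue at (198,261).

```bash
cat > h.py <<'E'
import cv2,numpy as np
def ray(f,u,v):
    P=f["pose"];d=P[:3,:3]@np.array([(u-f["cx"])/f["fx"],(v-f["cy"])/f["fy"],1]);return P[:3,3],d
def onz(f,u,v,z):
    p,d=ray(f,u,v);return p+d*(z-p[2])/d[2]
def tri(a,b):
    (p,d),(q,e)=a,b;s=np.linalg.lstsq(np.c_[d,-e],q-p,rcond=None)[0];A=p+s[0]*d;B=q+s[1]*e
    return (A+B)/2,np.linalg.norm(A-B)
def blob(f,lo,hi,near=None):
    h=cv2.cvtColor(f["image"],cv2.COLOR_RGB2HSV);m=cv2.inRange(h,lo,hi)
    cs=[c for c in cv2.findContours(m,0,2)[0] if cv2.contourArea(c)>40]
    key=cv2.contourArea if near is None else (lambda c:-np.linalg.norm(c.reshape(-1,2).mean(0)-near))
    return max(cs,key=key)
def cen(c):
    m=cv2.moments(c);return m["m10"]/m["m00"],m["m01"]/m["m00"]
Y=((26,150,120),(36,255,255))
R1=((0,200,60),(4,255,255))
E
python3 - <<'E'
import pickle;from h import *
d=pickle.load(open("f0.pkl","rb"));t,s=d["top"],d["scene"]
ct=blob(t,*Y,near=(313,282));cs=blob(s,*Y,near=(320,155))
print(cen(ct),cv2.contourArea(ct),cen(cs),cv2.contourArea(cs))
print("tab",tri(ray(t,*cen(ct)),ray(s,*cen(cs))), onz(t,*cen(ct),.043))
print("tab corners",[onz(t,*p,.043)[:2].round(3).tolist() for p in cv2.boxPoints(cv2.minAreaRect(ct))])
for f,n,near in((t,"t",(295,238)),(s,"s",(300,188))):
    c=blob(f,*R1,near=near);print(n,cv2.contourArea(c),cv2.minAreaRect(c))
    if n=="t":
        b=cv2.boxPoints(cv2.minAreaRect(c));q=np.array([onz(t,*p,.065)[:2] for p in b]);print(q.round(3).tolist(),q.mean(0),[np.linalg.norm(q[i]-q[i-1]).round(3) for i in range(4)])
        for i in range(4):
            e=q[i]-q[i-1];print(np.arctan2(e[1],e[0]).round(3))
# lid top corner heights from both views (scene pixels by eye)
for a,b in(((248,235),(350,184)),((323,198),(280,150)),((342,245),(250,187))): pass
# bystanders
for n,u,v,z in(("tin",267,164,.06),("glue cap",192,262,.16),("drill head a",367,162,.19),("drill head b",415,210,.19)): print(n,onz(t,u,v,z).round(3))
E
```

```text
(311.81049298959744, 278.7874265038444) 368.5 (320.3882618510158, 153.8352144469526) 221.5
tab (array([0.45018222, 0.00633347, 0.04932451]), np.float64(0.002395233894005811)) [0.45055491 0.0050725  0.043     ]
tab corners [[0.472, 0.035], [0.487, -0.0], [0.431, -0.024], [0.416, 0.011]]
t 4306.5 ((294.76763916015625, 238.72085571289062), (55.19444274902344, 81.05001831054688), 66.68228912353516)
[[0.568, 0.155], [0.64, -0.02], [0.521, -0.067], [0.451, 0.106]] [0.54518137 0.04360947] [np.float64(0.127), np.float64(0.189), np.float64(0.128), np.float64(0.187)]
0.397
-1.18
-2.762
1.956
s 4136.5 ((297.84478759765625, 188.137939453125), (93.03336334228516, 62.022239685058594), 21.801406860351562)
tin [0.723 0.106 0.06 ]
glue cap [0.498 0.263 0.16 ]
drill head a [ 0.698 -0.106  0.19 ]
drill head b [ 0.597 -0.201  0.19 ]
```

```bash
python3 -m creep '[[[0,0,0],-0.175,0],[[0,0,0],-0.175,0],[[0,0,0],-0.175,0],[[0,0,0],-0.175,0],[[0.3,-5.7,0],0,0],[[0.3,-5.7,0],0,0],[[0.3,-5.7,0],0,0],[[0.3,-5.7,0],0,0],[[0.3,-5.7,0],0,0],[[0.3,-5.7,0],0,0],[[0.4,-5.7,0],0,0],[[0.4,-5.7,0],0,0],[[0.4,-5.7,0],0,0],[[0.3,-5.7,0],0,0],[[0.3,-5.5,0],0,0],[[0.3,-5.5,0],0,0],[[0,0,0],0,0],[[0,0,0],0,0]]'
cat > st.py <<'E'
from workcell import *;from h import *
from scipy.spatial.transform import Rotation as R
C=np.array([.545,.0436]);a=.389;c=np.array([np.cos(a),np.sin(a)]);n=np.array([-c[1],c[0]])
o=get_obs();q=o["eef_rot"];M=R.from_quat([q[1],q[2],q[3],q[0]]).as_matrix()
p=o["tcp_pos"];r=p[:2]-C
print("t",o["t"].round(2),"tcp",p.round(4),"case-frame mm",(1e3*r@c).round(1),(1e3*r@n).round(1),(1e3*p[2]).round(1),"toolx ang vs -c",np.angle(complex(*M[:2,0])/complex(*-c)).round(3),"F",np.round(o["wrist_force"],2),"w",o["width"].round(2),"j",np.round(o["joints"],2))
E
cat > snap.py <<'E'
import sys,pickle;from st import *
for nm in sys.argv[2:]:
    f=grab_frame(nm);pickle.dump(f,open(f"{sys.argv[1]}_{nm}.pkl","wb"));cv2.imwrite(f"pics/{sys.argv[1]}_{nm}.png",f["image"][...,::-1])
E
python3 snap.py a wrist scene
```

```text
t: 2.35
tcp_pos: [0.4279, -0.0028, 0.2382]
eef_rot: [-0.001, -0.191, 0.982, 0.0]
wrist_force: [-0.4, 0.1, 0.2]
width: 0.005Traceback (most recent call last):
  File "snap.py", line 1, in <module>
    import sys,pickle;from st import *
                      ^^^^^^^^^^^^^^^^
  File "st.py", line 6, in <module>
    print("t",o["t"].round(2),"tcp",p.round(4),"case-frame mm",(1e3*r@c).round(1),(1e3*r@n).round(1),(1e3*p[2]).round(1),"toolx ang vs -c",np.angle(complex(*M[:2,0])/complex(*-c)).round(3),"F",np.round(o["wrist_force"],2),"w",o["width"].round(2),"j",np.round(o["joints"],2))
              ^^^^^^^^^^^^
AttributeError: 'float' object has no attribute 'round'
```

```bash
sed -i 's/o\["t"\].round(2)/round(float(o["t"]),2)/;s/o\["width"\].round(2)/round(float(o["width"]),2)/' st.py
python3 snap.py a wrist scene
```

```text
t 2.35 tcp [ 0.4279 -0.0028  0.2382] case-frame mm -126.0 1.5 238.2 toolx ang vs -c -0.005 F [-0.44  0.12  0.23] w 0.0 j [-0.07 -0.22  2.1   0.    1.26 -2.02]
```

View pics/a_wrist.png

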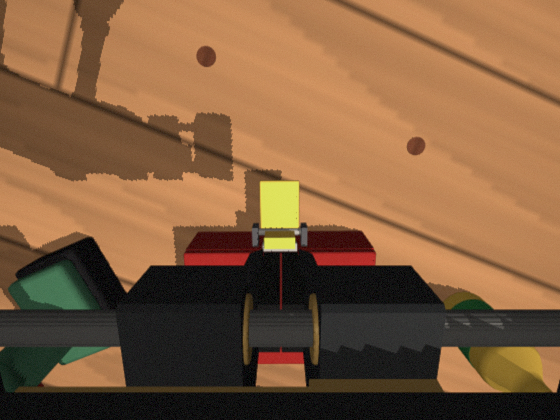

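The wrist picture shows the plate at columns 260–300, rows 181–229, with the upright below it at row 240 and the fingers centred on column 281. I'll check the plate's place and height from this and the earlier views.

```bash
python3 - <<'E'
import pickle;from st import *
f=pickle.load(open("a_wrist.pkl","rb"));s=pickle.load(open("f0.pkl","rb"))["scene"];t=pickle.load(open("f0.pkl","rb"))["top"]
for u,v in((260,181),(300,181),(300,229),(260,229),(280,205)):
    p=onz(f,u,v,.043);r=p[:2]-C;print(u,v,p.round(4),(1e3*r@c).round(1),(1e3*r@n).round(1))
# plate outer edge middle: front corners in top & wrist
c2=blob(t,*Y,near=(313,282));b=c2.reshape(-1,2).astype(float)
# front-edge extreme along image dir of -case x at top, matched to the wrist corners
W=[onz(t,u,v,.043)[:2]-C for u,v in b];x=[1e3*w@c for w in W];y=[1e3*w@n for w in W]
print("top plate x min",min(x),"y",min(y),max(y))
i=int(np.argmin([xx-yy for xx,yy in zip(x,y)]));j=int(np.argmin([xx+yy for xx,yy in zip(x,y)]))
for k in(i,j):
    for u in(260,300): 
        P,e=tri(ray(t,*b[k]),ray(f,u,181));print(b[k],u,P.round(4),round(e*1e3,1))
E
```

```text
t 2.45 tcp [ 0.4278 -0.0019  0.2384] case-frame mm -125.7 2.4 238.4 toolx ang vs -c -0.002 F [-0.58 -0.74 -0.16] w 0.0 j [-0.06 -0.22  2.1   0.    1.26 -2.02]
260 181 [ 0.4313 -0.0233  0.043 ] -130.6 -18.7
300 181 [0.4164 0.0135 0.043 ] -130.4 20.9
300 229 [0.4626 0.0329 0.043 ] -80.3 21.4
260 229 [ 0.478  -0.0053  0.043 ] -80.6 -19.8
280 205 [0.4466 0.0043 0.043 ] -105.9 0.9
top plate x min -131.39968430975068 y -18.8222444804095 19.41124670802881
[311. 293.] 260 [ 0.4235 -0.0074  0.0615] 33.4
[311. 293.] 300 [0.4169 0.0104 0.0504] 5.4
[323. 287.] 260 [ 0.4313 -0.0221  0.0408] 2.5
[323. 287.] 300 [ 0.4226 -0.0043  0.0788] 35.4
```

```bash
sed -i 's/C=np.array(\[.545,.0436\])/C=np.array([.5487,.0451])/' st.py; python3 -m creep '[[[-0.7,-0.1,3],0,0],[[0,0,4],0,0],[[0,0,4],0,0],[[0,0,4],0,0],[[0,0,2.5],0,0],[[0,0,1.3],0,0],[[0,0,0],0,0],[[0,0,0],0,0]]'; python3 st.py
```

```text
t: 3.45
tcp_pos: [0.4363, -0.0009, 0.0518]
eef_rot: [0.001, -0.192, 0.981, -0.0]
wrist_force: [-0.3, 1.3, 0.2]
width: 0.007
t 3.45 tcp [ 0.4363 -0.0009  0.0518] case-frame mm -121.5 0.0 51.8 toolx ang vs -c -0.003 F [-0.32  1.3   0.17] w 0.01 j [-0.06  0.02  2.27  0.    0.86 -2.02]
```

```bash
python3 -m creep '[[[0,0,0.6],0,0],[[0,0,0.5],0,0],[[0,0,0.4],0,0],[[0,0,0.4],0,0],[[0,0,0],0,0],[[0,0,0],0,0],[[0,0,0],0,0],[[0,0,0],0,0],[[0,0,0],0,0],[[0,0,0],0,0],[[0,0,0],0,0],[[0,0,0],0,0],[[0,0,0],0,0],[[0,0,0],0,0],[[0,0,0],0,0],[[0,0,0],0,0]]'; python3 snap.py b scene
```

```text
t: 5.45
tcp_pos: [0.4367, -0.0013, 0.0331]
eef_rot: [0.001, -0.191, 0.982, -0.0]
wrist_force: [-1.6, 1.1, 12.1]
width: 0.008
t 5.45 tcp [ 0.4367 -0.0013  0.0331] case-frame mm -121.3 -0.5 33.1 toolx ang vs -c -0.004 F [-1.62  1.1  12.1 ] w 0.01 j [-0.06  0.05  2.28  0.    0.81 -2.02]
```

View pics/b_scene.png

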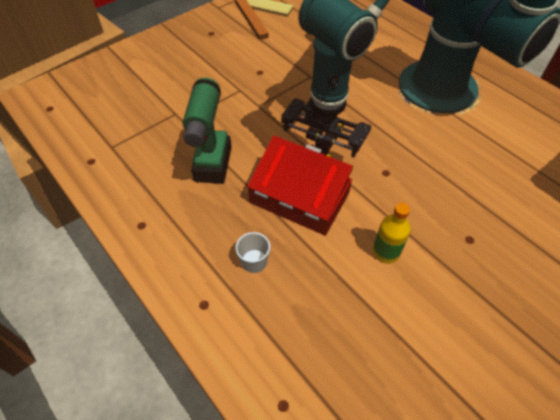

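The lid has sprung up: its front edge rose from about row 150 to row 140, and the wrist force of 12 N shows the tab is at its stop. Next I let the tab go and measure the lid.

```bash
python3 -m creep '[[[0,0,-0.8],0,0],[[0,0,-1.2],0,0],[[0.5,0,-2],0,0],[[0.5,0,-2],0,0],[[0,0,0],0,0],[[0,0,0],0,0],[[0,0,0],0,0]]'; python3 snap.py c scene top wrist
python3 - <<'E'
import cv2,numpy as np
a=cv2.imread("pics/c_scene.png")[80:250,220:420];b=cv2.imread("pics/c_wrist.png")
cv2.imwrite("pics/c_mix.png",np.hstack([cv2.resize(a,(400,340),interpolation=2),cv2.resize(b,(400,340))]))
E
```

```text
t: 6.38
tcp_pos: [0.4252, -0.0049, 0.0907]
eef_rot: [-0.001, -0.191, 0.982, 0.0]
wrist_force: [0.2, -0.1, 0.3]
width: 0.002
t 6.38 tcp [ 0.4252 -0.0049  0.0907] case-frame mm -133.3 0.5 90.7 toolx ang vs -c -0.004 F [ 0.23 -0.11  0.29] w 0.0 j [-0.07 -0.07  2.26  0.    0.95 -2.03]
```

View pics/c_mix.png

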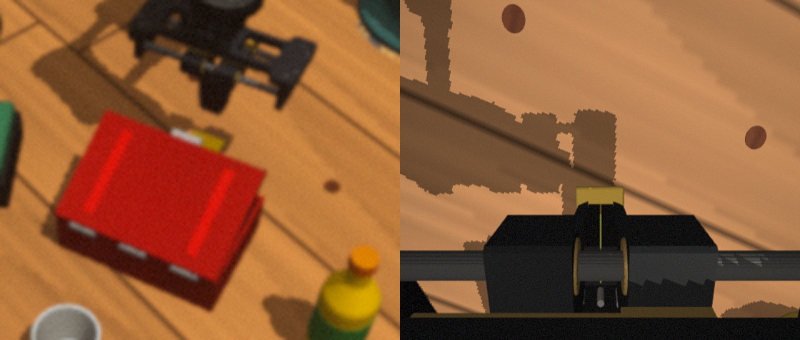

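```bash
python3 - <<'E'
import pickle;from st import *
f=pickle.load(open("c_scene.pkl","rb"))
for u,v,y in((274,136,-.095),(352.5,166,.095)):
    p,d=ray(f,u,v);s=(y-(p[:2]-C)@n)/(d[:2]@n);P=p+s*d
    x=(P[:2]-C)@c;print("front top corner case x,z mm",round(1e3*x,1),round(1e3*P[2],1),"lid",np.arctan2(P[2]-.055,.065-x)-np.arctan2(.01,.13), np.hypot(P[2]-.055,.065-x))
E
```

```text
t 6.53 tcp [ 0.4255 -0.005   0.091 ] case-frame mm -133.0 0.4 91.0 toolx ang vs -c -0.004 F [-0.73  0.79  0.2 ] w 0.0 j [-0.07 -0.07  2.26  0.    0.95 -2.03]
front top corner case x,z mm -63.1 99.9 lid 0.2605274988458659 0.13579556927567724
front top corner case x,z mm -55.5 109.8 lid 0.34971401496156274 0.13239145177550285
```

```bash
python3 -m creep '[[[0,0,1],0,0],[[-1.5,0,0],0,0],[[-1.5,0,0],0,0],[[-1.2,0,0],0,0],[[-1,0,0],0,0],[[-0.5,0,0],0,0],[[-0.5,0,0],0,0],[[-0.4,0,-0.6],0,0],[[-0.4,0,-0.8],0,0],[[-0.5,0,-0.8],0,0],[[-0.5,0,-0.8],0,0],[[-0.6,0,-0.7],0,0],[[-0.6,0,-0.7],0,0],[[0,0,0],0,0],[[0,0,0],0,0]]'; python3 snap.py d scene
```

```text
t: 8.4
tcp_pos: [0.5108, 0.0295, 0.126]
eef_rot: [-0.001, -0.192, 0.981, -0.0]
wrist_force: [-5.4, -1.9, 5.5]
width: 0.003
t 8.4 tcp [0.5108 0.0295 0.126 ] case-frame mm -41.0 -0.0 126.0 toolx ang vs -c -0.004 F [-5.4  -1.93  5.47] w 0.0 j [ 0.01  0.06  2.06 -0.    1.02 -1.95]
```

View pics/d_scene.png

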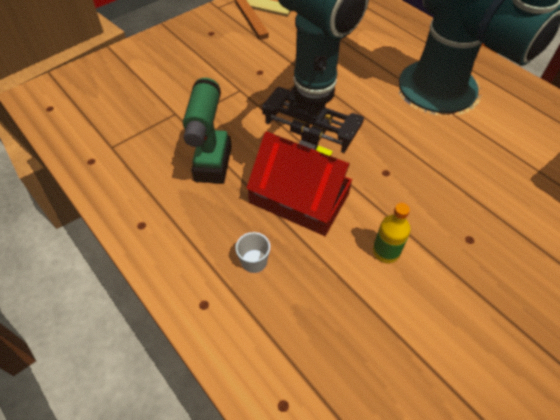

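```bash
python3 - <<'E'
import cv2
a=cv2.imread("pics/d_scene.png")[90:240,230:380]
cv2.imwrite("pics/d_crop.png",cv2.resize(a,(600,600),interpolation=2))
E
```

```text
(no output)
```

View pics/d_crop.png

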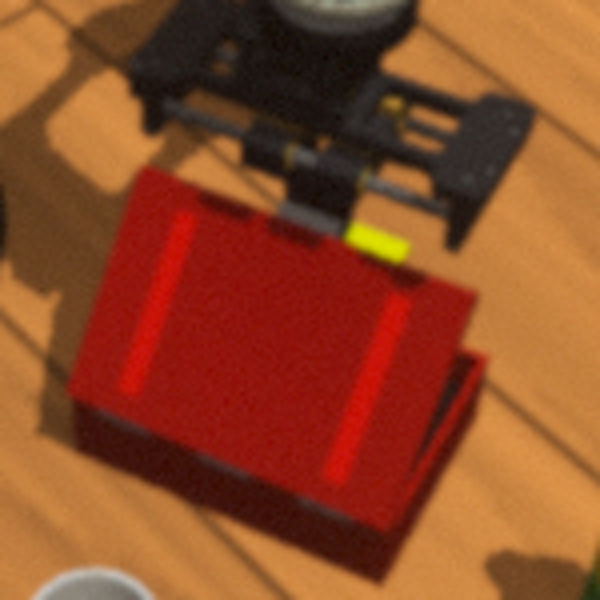

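The finger is rightly in front of the tongue, with the lid at about 0.6–0.8. The reading of about 5.7 N back and 5.5 N up points along the lid's radius, so the push is partly jammed into the hinge. I'll measure the angle, then follow the true arc.

```bash
cat > lid.py <<'E'
import sys,pickle;from st import *
f=pickle.load(open(sys.argv[1],"rb"));A=[float(x) for x in sys.argv[2:]]
for u,v,y in zip(A[0::3],A[1::3],A[2::3]):
    p,d=ray(f,u,v);s=(y/1e3-(p[:2]-C)@n)/(d[:2]@n);P=p+s*d
    x=(P[:2]-C)@c;print("case x,z mm",round(1e3*x,1),round(1e3*P[2],1),"lid",round(np.arctan2(P[2]-.055,.065-x)-np.arctan2(.01,.13),3),"r",round(np.hypot(P[2]-.055,.065-x),4))
E
python3 lid.py d_scene.pkl 267.5 132.5 -95 348.7 163.7 95
python3 - <<'E'
import pickle;from h import *
# case shift: lowest red contour point (rear bottom corner) and lateral extremes in scene, before / now
for n in("f0.pkl","b_scene.pkl","c_scene.pkl","d_scene.pkl"):
    f=pickle.load(open(n,"rb"));f=f.get("scene",f);k=blob(f,(0,150,30),(6,255,255),near=(300,190)).reshape(-1,2)
    print(n,k[k[:,1].argmax()],k[k[:,0].argmin()],k[k[:,0].argmax()],k[k[:,1].argmin()])
E
```

```text
t 8.45 tcp [0.5107 0.0295 0.1259] case-frame mm -41.1 -0.0 125.9 toolx ang vs -c -0.004 F [-5.2  -1.09  4.94] w 0.0 j [ 0.01  0.06  2.06 -0.    1.02 -1.95]
case x,z mm -34.6 136.6 lid 0.61 r 0.1287
case x,z mm -22.0 151.5 lid 0.76 r 0.13
f0.pkl [323 233] [248 185] [351 177] [276 147]
b_scene.pkl [323 233] [247 185] [351 169] [272 136]
c_scene.pkl [321 232] [247 185] [351 168] [273 135]
d_scene.pkl [322 233] [247 184] [350 183] [266 132]
```

```bash
python3 -m creep '[[[0.1,0,-0.4],0,0],[[-0.4,0,-0.5],0,0],[[-0.5,0,-0.5],0,0],[[-0.6,0,-0.5],0,0],[[-0.7,0,-0.5],0,0],[[-0.7,0,-0.4],0,0],[[0,0,0],0,0]]'; python3 snap.py e scene; python3 - <<'E'
import cv2
a=cv2.imread("pics/e_scene.png")[70:240,230:400]
cv2.imwrite("pics/e_crop.png",cv2.resize(a,(510,510),interpolation=2))
E
```

```text
t: 9.32
tcp_pos: [0.5381, 0.0403, 0.1542]
eef_rot: [0.001, -0.192, 0.981, -0.0]
wrist_force: [-0.0, -0.9, -0.6]
width: 0.002
t 9.32 tcp [0.5381 0.0403 0.1542] case-frame mm -11.6 -0.5 154.2 toolx ang vs -c -0.003 F [-0.03 -0.88 -0.64] w 0.0 j [ 0.03  0.08  1.98  0.    1.08 -1.93]
```

View pics/e_crop.png

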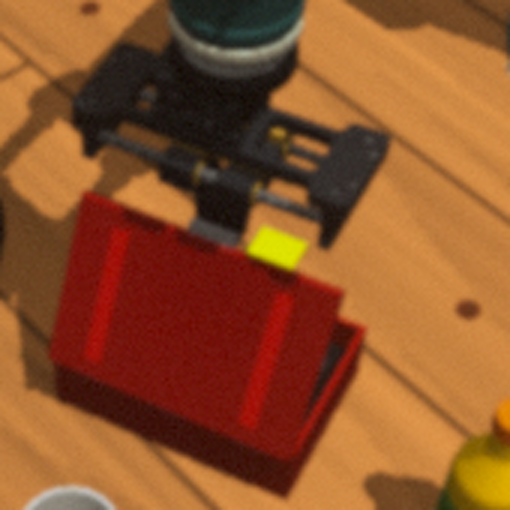

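The lid is now at about 1.05, the force is near zero and the tongue is on the finger at crop (215,232). I'll keep following the arc past 1.5.

```bash
python3 -m creep '[[[-0.6,0,-0.4],0,0],[[-0.7,0,-0.4],0,0],[[-0.7,0,-0.3],0,0],[[-0.7,0,-0.3],0,0],[[-0.7,0,-0.2],0,0],[[-0.7,0,-0.1],0,0],[[-0.7,0,0],0,0],[[-0.7,0,0],0,0],[[-0.7,0,0],0,0],[[-0.6,0,0],0,0],[[-0.5,0,0],0,0],[[-0.4,0,0],0,0],[[0,0,0],0,0]]'; python3 snap.py g scene; python3 - <<'E'
import cv2
a=cv2.imread("pics/g_scene.png")[70:270,220:420]
cv2.imwrite("pics/g_crop.png",cv2.resize(a,(500,500),interpolation=2))
E
```

```text
t: 11.0
tcp_pos: [0.6087, 0.0691, 0.1707]
eef_rot: [0.0, -0.191, 0.981, -0.0]
wrist_force: [-0.1, 0.1, 0.6]
width: 0.003
t 11.0 tcp [0.6087 0.0691 0.1707] case-frame mm 64.6 -0.6 170.7 toolx ang vs -c -0.004 F [-0.08  0.14  0.63] w 0.0 j [ 0.07  0.2   1.81 -0.    1.13 -1.88]
```

View pics/g_crop.png

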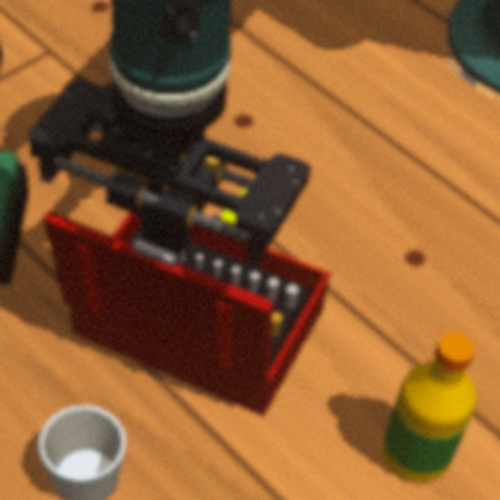

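The lid is past upright with the bits visible. I back away, lift clear and check that it stays open.

```bash
python3 -m creep '[[[1.5,0,0],0,0],[[2,0,0],0,0],[[3,0,-3],0,0],[[4,0,-4],0,0],[[5,0,-4],0,0],[[5,0,0],0,0],[[5,0,0],0,0],[[0,0,0],0,0],[[0,0,0],0,0],[[0,0,0],0,0],[[0,0,0],0,0],[[0,0,0],0,0],[[0,0,0],0,0],[[0,0,0],0,0]]'; python3 snap.py k scene top; python3 - <<'E'
import cv2,numpy as np
a=cv2.imread("pics/k_scene.png")[80:280,180:430];b=cv2.imread("pics/k_top.png")[120:320,160:440]
cv2.imwrite("pics/k_mix.png",np.hstack([cv2.resize(a,(400,320),interpolation=2),cv2.resize(b,(400,320),interpolation=2)]))
E
```

```text
t: 12.8
tcp_pos: [0.3734, -0.0263, 0.2797]
eef_rot: [-0.0, -0.192, 0.981, 0.0]
wrist_force: [-1.0, 0.7, 0.2]
width: 0.007
t 12.8 tcp [ 0.3734 -0.0263  0.2797] case-frame mm -189.3 0.4 279.7 toolx ang vs -c -0.004 F [-0.99  0.69  0.22] w 0.01 j [-0.14 -0.36  2.13  0.    1.38 -2.09]
```

View pics/k_mix.png

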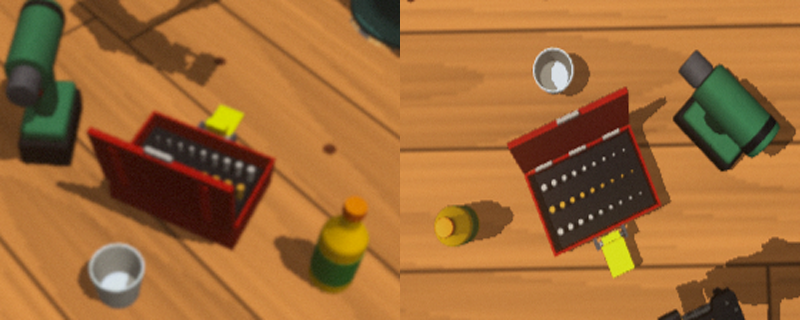

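```bash
python3 lid.py k_scene.pkl 236.3 161.3 -95 330 198.8 95; python3 - <<'E'
import pickle;from h import *
a=pickle.load(open("f0.pkl","rb"))["top"];b=pickle.load(open("k_top.pkl","rb"))
for n,l,h,near in(("tab",*Y,(313,282)),("glue",(18,150,80),(30,255,255),(198,261)),("drill",(50,80,20),(90,255,255),(395,190))):
    print(n,np.round(cen(blob(a,l,h,near)),1),np.round(cen(blob(b,l,h,near)),1))
for f in(a,b):
    g=cv2.cvtColor(f["image"],6+1);print("tin",cv2.HoughCircles(cv2.GaussianBlur(g[140:190,240:295],(3,3),0),3,1,40,param1=80,param2=12,minRadius=10,maxRadius=18))
E
```

```text
t 12.9 tcp [ 0.3734 -0.0264  0.2797] case-frame mm -189.4 0.4 279.7 toolx ang vs -c -0.004 F [-0.01  0.93 -0.86] w 0.01 j [-0.14 -0.36  2.13 -0.    1.38 -2.09]
case x,z mm 89.4 169.8 lid 1.704 r 0.1174
case x,z mm 65.0 139.1 lid 1.494 r 0.0841
tab [311.8 278.8] [311.4 278.3]
glue [196.9 260.9] [197.  260.9]
drill [387.4 191.2] [387.3 191.3]
tin [[[38.5 26.5 13. ]]]
tin [[[38.5 26.5 13. ]]]
```

```bash
python3 lid.py k_top.pkl 237 210.6 95 318.9 176 -95; python3 - <<'E'
import pickle;from st import *
t,s=pickle.load(open("k_top.pkl","rb")),pickle.load(open("k_scene.pkl","rb"))
# expected far top-edge (r=130, outer face) projections for candidate angles
for th in(1.5,1.65,1.8):
    for y in(-.095,.095):
        x=.065-.13*np.cos(th)+.01*np.sin(th);z=.055+.13*np.sin(th)+.01*np.cos(th);P=np.r_[C+x*c+y*n,z]
        print(th,y,[np.round([f["fx"]*q[0]/q[2]+f["cx"],f["fy"]*q[1]/q[2]+f["cy"]],1).tolist() for f in(s,t) for q in[f["pose"][:3,:3].T@(P-f["pose"][:3,3])]])
E
```

```text
t 12.9 tcp [ 0.3734 -0.0264  0.2797] case-frame mm -189.4 0.4 279.7 toolx ang vs -c -0.004 F [-0.01  0.93 -0.86] w 0.01 j [-0.14 -0.36  2.13 -0.    1.38 -2.09]
case x,z mm 103.4 114.7 lid 2.065 r 0.071
case x,z mm 95.0 177.8 lid 1.734 r 0.1264
t 12.9 tcp [ 0.3734 -0.0264  0.2797] case-frame mm -189.4 0.4 279.7 toolx ang vs -c -0.004 F [-0.01  0.93 -0.86] w 0.01 j [-0.14 -0.36  2.13 -0.    1.38 -2.09]
1.5 -0.095 [[242.0, 147.8], [324.9, 188.2]]
1.5 0.095 [[332.1, 184.0], [240.4, 224.4]]
1.65 -0.095 [[236.9, 155.0], [321.0, 179.8]]
1.65 0.095 [[327.6, 192.1], [236.8, 215.8]]
1.8 -0.095 [[231.9, 163.2], [317.2, 171.9]]
1.8 0.095 [[323.0, 201.1], [233.5, 207.6]]
```

```bash
python3 -c "from workcell import *;print(hand_in())"
```

```text
the job is handed in; nothing more can be done
None
```

The job is handed in. The case lid is open and leaning back on its own, and the hand-in reported no verdict. I pressed the tab to its stop with shut fingers, let it go after the lid sprang up, and pushed the lid along its arc past upright. I then backed off and lifted clear, at about 13 s of the 48 s.

**Last checks:**
- **Lid:** the edge corners I used read 1.70 in the scene view and 1.73 in the top view, about the edge's place predicted for 1.7–1.8. The other two corners gave 1.49 and 2.07. I discarded them because their distances from the hinge came out far too short. The angle is therefore not measured tightly above the 1.68 limit; I relied on the lid going on to its stop by itself past 1.5.
- **Tab:** it is back up, within half a pixel of its starting place in the top view.
- **Case:** the tab moves with it, so the case has not visibly shifted.
- **Drill, bottle and tin:** all within 0.1 pixel of where they were.
- **Robot:** it touches nothing.

**During the push:** at a lid angle of about 0.7 the push jammed slightly toward the hinge, at about 8 N. I corrected it by following the arc more steeply, and the case did not move. Before that push, the sprung-up lid had read only 0.26–0.35, against the 0.25 needed for step 2. The tab was up while I pushed the lid well past that angle.

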